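Hold the spring clip open over the stock card

TASK

Lift the lid of the green card box right back until it rests open on its stop, and let go of it. Then squeeze the paddles of the blue spring clip, take it off its stand, and hold it wide open squarely astride the middle of the white card's top edge in the box, the card between the jaws, the lips about a centimetre below the top edge and nothing touching the card, so that I can slip a receipt in. Finish while still holding the clip squeezed open there; leave the tape, marker and jar beside the work alone.

Things in the scene. Friction and masses are not known exactly. Their poses are not given: they have to be found in the camera images.
- card_box: Green open-topped steel box, 110 (x) x 100 (y) x 62 mm high, walls and floor 4 mm, fixed to the table; origin at the centre of its underside. Its front (-x) has a small brass label frame and faces roughly the robot; its lid is hinged along the top of the back (+x) wall. Position and yaw vary.
- box_lid (a joint): Hinge of the lid (110 x 100 x 8 mm plate on the rim, top at 70 mm): 0 shut, grows as the front is lifted up and back, stop at 1.9 rad. Axis along the box's y through point box_lid_hinge. Light (0.12 kg), hardly any friction: it falls shut from below about 1.5 rad and falls open on to the stop by itself from beyond about 1.6 rad. Always starts shut.
- box_lid_hinge (a point): Point in the middle of the lid's hinge line, 55 mm behind (+x) the box's centre, 62.5 mm above the table.
- box_lid_handle (a point): Centre of the round head (28 mm diameter, 16 mm deep) of the black plastic knob on the lid, on a 12 mm stem: 35 mm out of the lid's outer face, 80 mm in front of the hinge line; 105 mm above the table with the lid shut. It moves with the lid.
- card: White stiff card, 80 (x) x 3 (y) x 50 mm high, fixed upright in a grooved wooden block in the middle of the box, with a thin red line near its top. Origin at the middle of its top edge, 54 mm above the table (8 mm below the box's rim); x along the top edge (as the box's x), y across its faces, z up.
- clip: Spring clip, 65 g: blue paddles above, steel jaws below. Origin mid-way on the pivot axis; x along the pivot, y across the jaws, z up as parked. The body is the half with the -y jaw. Parked upright, jaws clamping the stand's plate, pivot 47 mm above the table. From the origin: paddles (36 mm wide in x) reach 48 mm up in a V, 53 mm over their outer faces at the top, 23 at the foot; jaws 46 mm wide reach 35 mm down.
- clip_jaw (a joint): Angle between the two clip halves: 0 as parked, -0.12 empty and shut, 0.70 squeezed to its stop. Spring 0.3 N m/rad, 0.1 N m at 0, 0.3 N m at 0.70: about 10 N on each paddle 30 mm above the pivot holds it fully open, more only presses on the stop; it snaps shut when released. At 0.70 the paddles are parallel, 19 mm over their outer faces.
- lip_right (a point): Middle of the inner face of the -y jaw's lip (on the clip's main half), 32 mm below the pivot when parked. Fully squeezed, the lips are 25 mm apart, their lowest edges 31 mm below the pivot; the coil on the pivot (8 mm diameter) is the roof between the jaws.
- lip_left (a point): Middle of the inner face of the lip of the +y jaw, 32 mm below the pivot when parked.
- clip_stand: Fixed dark wooden base, 90 (x) x 70 (y) x 12 mm, with an upright aluminium plate 60 (x) x 4 (y) mm whose top is 30 mm above the table, on which the clip is parked. Origin at the centre of its underside; the plate runs along x. Position and yaw vary.
- tape: Bystander: roll of beige tape lying flat, 66 mm diameter, 24 mm high; origin at the centre of its underside.
- marker: Bystander: red and white marker lying down, 17 x 125 x 17 mm, long along its y; origin at the centre of its underside.
- cream_jar: Bystander: small jar with a cream lid, 60 mm diameter, 92 mm high; origin at the centre of its underside.
There are look-alikes about, which are no part of the job. Leave any yellow look-alike of the clip alone.

How it is judged:
By the outcome, as a careful person would: the job done as asked, in the order asked, and still so for the second after the job is handed in, while the arm keeps its last pose, push and grip.
It also fails if it takes over 58 s, if anything falls off the work surface, if the arm or the gripper's body presses on something with over 40 N, if the wrist force passes 120 N, or if a joint passes its speed limit or range.

ROBOT

A 6-joint arm with a two-finger parallel gripper is mounted at the origin on a cart in front of the work surface, level with it; the furniture and walls round the work are solid. World frame = base frame: x ahead of the robot, y to its left, z up, the work surface at z = 0. Lengths are in m, angles in rad, forces in N, time in s.
With the tool pointing down it reaches from about 0.35 to 0.85 m from the base axis. Payload 8.1 kg.
Tool frame: the origin (TCP) lies at the very end of the fingers, on their centre line; the grasp point (between the pads) lies 19 mm behind it (robot.pinch_z is the distance from the TCP to the grasp point, in m); y points along the fingers, x is the direction in which the jaws open and shut, and the axes are right-handed (so a half turn about y gives the same grasp; the last joint's range is limited). The gripper opens to 93 mm and grips with 3 to 60 N. Pads are 15 mm wide; open, the fingers measure 128 mm over their backs; the gripper's body (75 mm by 188 mm) begins 65 mm behind the grasp point.
Start: joints at [1.235, 0.13, 1.488, -0, 1.523, -0.085], TCP at [0.149, 0.581, 0.184] pointing down, gripper open.
Joint ranges: [-2.96, 2.96], [-0.89, 2.26], [0.02, 2.5], [-1.34, 4.48], [0, 2.73], [-2.66, 2.66]. Speed limits (rad/s): [2.39, 2.39, 2.79, 3.14, 3.14, 3.14].

INTERFACE

Orientations are given as a rotation vector (axis times angle).
In Python, from plant import robot gives the robot as it stands.
- The arm moves only by the shell command python3 -m inch 'ROWS' [FORCE]. ROWS is JSON, a list of rows, each a list of 5 numbers: the closure, from -1 (fully open) to 1 (shut), then the shift along the world's x, y, z in m, then the turn about the world's z in rad. A call has 1 to 8 rows; each row is the pose to reach, as a shift and turn from the pose measured when the call began; what a row does not reach only later rows make up. A row lasts 1/8 s, in which the tool goes at most 62.5 mm and 10.7 degrees, less where a joint would pass 70% of its speed; a pose out of reach is approached as far as the arm can. A call with a gripper value outside its range is refused whole. The fingers move at their own pace and stop on an object; FORCE is the grip in N (left out, the last holds). Time passes only in rows, so rows that repeat a pose let the fingers close. It gives the time, the measured TCP pose, the force and the opening at its end, in the units of the state.
- robot.read_state(): the state, without advancing time (a new reading comes with each control period).
- robot.read_camera(name): name is "scene" or "side" or "wrist"; returns a dict with "color" (400x640x3 uint8, red, green, blue), "mtx" (3x3 intrinsics, pixels), "dist_coeffs" ([k1, k2, p1, p2, k3] as OpenCV has them; the pictures are not rectified), "R" (3x3) and "t" (3): a world point X has camera coordinates R X + t; the wrist camera has in their place "hand_eye" (4x4, takes a point from camera to tool coordinates, whose origin is the TCP and whose axes are the tool frame's). Camera axes: x right, y down, z forward; pixel columns grow to the right and rows downward; lengths in m; the calibration is good to about 2 mm. A picture is of the moment at which its call begins: read the wrist's pose just before it. There is no depth.
- robot.close_job(): hands the job in, once; it reports no verdict.
The state is a dict: "t": time; "q": joint angles; "dq": joint speeds; "joint_torque": joint torques, N m; "tool_pos": TCP position; "orientation": TCP orientation; "force": force on the tool from outside, world axes, zero at the start; "wrist_torque": the same for the moment, N m; "opening": finger opening in m.
Only numpy, scipy, OpenCV 4.12 (cv2) and the standard library are available. Lean on these libraries where they do the work, as an engineer would, in place of code of your own. Each camera call takes 0.05 s, during which the arm holds its last target. There are 200 camera calls.

## Working session

There is one attempt and no reset: what is moved stays moved. The work goes in short steps, Python scripts to look and compute and a shell command to move; the robot and the scene stay as the last step left them, time stands still between calls to the robot, and variables do not carry over. Pictures are saved under pics/ and viewed, about 8 in all and at most 12, crops included, and the job is handed in when it is done.

```bash
ls; mkdir -p pics; python3 - <<'E'
from plant import robot
import cv2,numpy as np
s=robot.read_state();print({k:np.round(v,3).tolist() for k,v in s.items()},robot.pinch_z)
for n in("scene","side"):
    c=robot.read_camera(n);cv2.imwrite(f"pics/{n}0.png",c["color"][:,:,::-1])
    print(n,c["mtx"].round(1).tolist(),c["R"].round(3).tolist(),c["t"].round(3).tolist())
c=robot.read_camera("wrist");print(c["hand_eye"].round(3).tolist())
E
```

```text
pics
{'t': 0.0, 'q': [1.235, 0.131, 1.489, 0.0, 1.523, -0.085], 'dq': [0.001, -0.002, -0.001, -0.0, 0.0, 0.0], 'joint_torque': [0.001, -55.982, -49.178, 0.077, 0.035, -0.0], 'tool_pos': [0.149, 0.581, 0.183], 'orientation': [-1.318, -1.021, 1.024], 'force': [0.422, -0.194, 0.062], 'wrist_torque': [0.017, 0.104, -0.01], 'opening': 0.093} 0.0188
scene [[374.3, 0.0, 325.9], [0.0, 374.3, 200.1], [0.0, 0.0, 1.0]] [[0.719, -0.695, -0.012], [-0.467, -0.47, -0.749], [0.515, 0.544, -0.662]] [-0.424, 0.303, 0.79]
side [[519.6, 0.0, 315.2], [0.0, 519.6, 205.3], [0.0, 0.0, 1.0]] [[-0.926, -0.376, 0.018], [-0.16, 0.349, -0.923], [0.341, -0.858, -0.384]] [0.515, 0.193, 1.508]
[[1.0, -0.0, 0.001, -0.001], [-0.001, -0.25, 0.968, -0.202], [-0.0, -0.968, -0.25, 0.068], [0.0, 0.0, 0.0, 1.0]]
```

View pics/scene0.png

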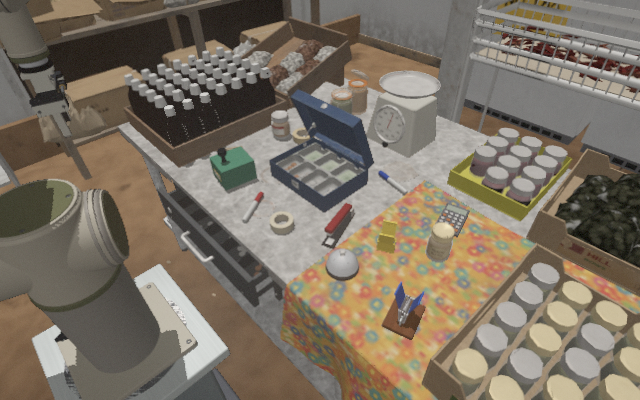

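View pics/side0.png

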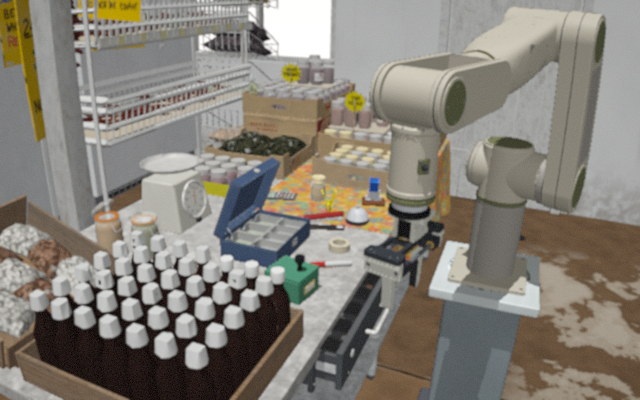

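Scene view: the green box is at (232,168) with its knob at (223,155), and the marker at (254,206). The tape is at (282,222) and the jar at (442,240). Clip candidates are the blue one on the dark stand at (407,308), which matches the description, and the yellow look-alike at (387,235). The blue case at (320,165) isn't the box. In the side view the box is at (293,278) and the blue clip at (374,188). One close composite will check these.

```bash
cat > h.py <<'E'
from plant import robot
import cv2,numpy as np
from scipy.spatial.transform import Rotation as Ro
from scipy.optimize import least_squares
def cam(n):
    s=robot.read_state();c=robot.read_camera(n)
    if n=="wrist":
        T=np.eye(4);T[:3,:3]=Ro.from_rotvec(s["orientation"]).as_matrix();T[:3,3]=s["tool_pos"]
        M=np.linalg.inv(T@c["hand_eye"]);c["R"],c["t"]=M[:3,:3],M[:3,3]
    return c
def proj(c,P):
    return cv2.projectPoints(np.float64(P).reshape(-1,1,3),cv2.Rodrigues(c["R"])[0],np.float64(c["t"]),c["mtx"],np.float64(c["dist_coeffs"]))[0][:,0]
def plane(c,uv,z):
    n=cv2.undistortPoints(np.float64(uv).reshape(-1,1,2),c["mtx"],np.float64(c["dist_coeffs"]))[:,0]
    d=np.c_[n,np.ones(len(n))]@c["R"];o=-c["R"].T@c["t"]
    return o+d*((z-o[2])/d[:,2])[:,None]
def crop(c,x,y,w,h,k):
    return cv2.resize(c["color"][y:y+h,x:x+w,::-1],None,fx=k,fy=k,interpolation=cv2.INTER_CUBIC)
def placed(P,x,y,a):
    P=np.float64(P);R=Ro.from_rotvec([0,0,a]).as_matrix();return P@R.T+[x,y,0]
E
python3 - <<'E'
from h import *
a=cam("scene");b=cam("side")
np.save("cams.npy",[a,b],allow_pickle=True)
im=np.vstack([np.hstack([crop(a,200,140,66,50,6),crop(a,374,280,66,60,6)[:300]]),np.hstack([crop(b,264,248,66,50,6),crop(b,344,168,66,50,6)])])
cv2.imwrite("pics/c1.png",im)
print("box",plane(a,[[232,168],[223,155]],.07),"knob",plane(a,[[223,152]],.105))
print("clip",plane(a,[[407,318]],.03), "side",plane(b,[[374,200]],.03))
E
```

```text
box [[0.46501197 0.27886768 0.07      ]
 [0.48342112 0.35819132 0.07      ]] knob [[0.46916754 0.32329003 0.105     ]]
clip [[ 0.45528685 -0.3884126   0.03      ]] side [[ 0.45127595 -0.32337029  0.03      ]]
```

View pics/c1.png

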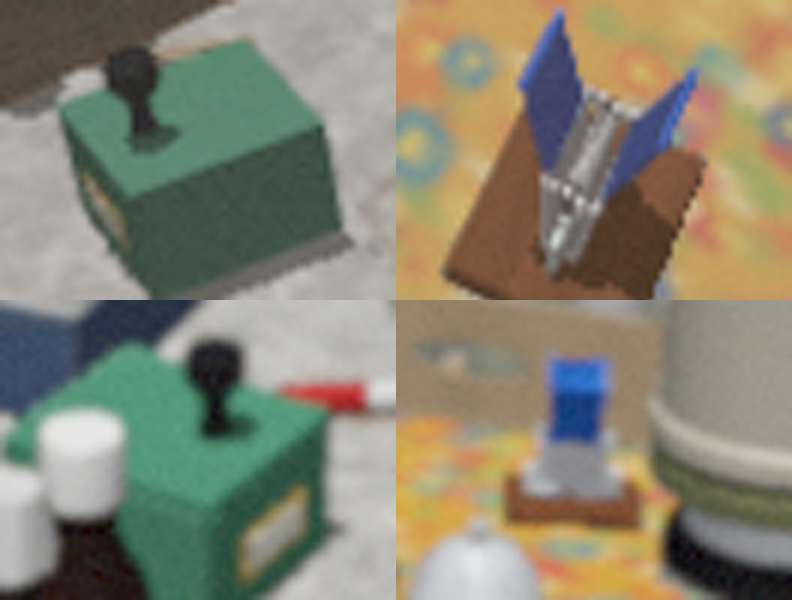

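The crop confirms both choices: green box with a brass label on its front, and a blue clip on the brown stand. Next I fit their poses from the crop's corner pixels and locate the nearest bottles.

```bash
python3 - <<'E'
from h import *
a,b=np.load("cams.npy",allow_pickle=True)
P=np.array([[-55,50,70],[-55,-50,70],[55,-50,70],[55,50,70],[-25,0,105]])/1000
A=[[210.3,158],[221.7,172.8],[253.8,160.8],[241.7,146.7],[222,151.7]]
Q=P[[1,0,2,4]]; B=[[318.7,266],[299.3,282.2],[286,255],[299.8,260]]
B=np.array(B);B[2]=[286,255]
f=lambda v:np.r_[(proj(a,placed(P,*v))-A).ravel(),(proj(b,placed(Q,*v))-B).ravel()]
for y0 in(0,.6,-.6):
    r=least_squares(f,[.46,.28,y0],loss="soft_l1");print("box",r.x.round(4),r.cost,r.fun.round(1))
v=r.x;print("knob",placed(P[4:],*v).round(3),"hinge",placed([[.055,0,.0625]],*v).round(3))
print("paddle tops z.095",plane(a,[[401.3,282],[395,294.2],[424,291.7]],.095).round(3).tolist())
print("base top",plane(a,[[382.2,325.3],[425.5,306.3]],.012).round(3).tolist())
C=np.array([[18,26.5,95],[-18,26.5,95],[18,-26.5,95]])/1000
D=np.array([[-45,35,12],[45,-35,12]])/1000
CC=np.r_[C,D];UV=[[401.3,282],[395,294.2],[424,291.7],[382.2,325.3],[425.5,306.3]]
g=lambda v:(proj(a,placed(CC,*v))-UV).ravel()
for y0 in(-.5,0,.5):
    r=least_squares(g,[.45,-.35,y0],loss="soft_l1");print("clip",r.x.round(4),r.cost,r.fun.round(1))
def tri(p,q):
    h=lambda X:np.r_[(proj(a,X)-p).ravel(),(proj(b,X)-q).ravel()]
    r=least_squares(h,[.5,.4,.2]);return r.x.round(3),r.cost
print("bottle",tri([170,111],[278,275]),tri([187,107],[252,270]))
R=Ro.from_rotvec(robot.read_state()["orientation"]).as_matrix();print(R.round(2), "yaw of tool x",np.arctan2(R[1,0],R[0,0]))
E
```

```text
box [ 0.4919  0.3227 -0.18  ] 6.448506426454911 [-1.3 -1.3 -0.8 -0.3  0.5 -0.5 -0.6 -1.  -0.2  0.   0.9 -1.2 -0.7 -1.4
 -0.  -1.1  0.1 -2.4]
box [ 0.4919  0.3227 -0.18  ] 6.448506426454483 [-1.3 -1.3 -0.8 -0.3  0.5 -0.5 -0.6 -1.  -0.2  0.   0.9 -1.2 -0.7 -1.4
 -0.  -1.1  0.1 -2.4]
box [ 0.4919  0.3227 -0.18  ] 6.4485064264543155 [-1.3 -1.3 -0.8 -0.3  0.5 -0.5 -0.6 -1.  -0.2  0.   0.9 -1.2 -0.7 -1.4
 -0.  -1.1  0.1 -2.4]
knob [[0.467 0.327 0.105]] hinge [[0.546 0.313 0.062]]
paddle tops z.095 [[0.477, -0.346, 0.095], [0.444, -0.356, 0.095], [0.491, -0.394, 0.095]]
base top [[0.414, -0.357, 0.012], [0.519, -0.395, 0.012]]
clip [ 0.4673 -0.3759  0.3102] 1.4203106780324826 [-0.8 -0.1 -0.5  0.6  1.1  0.  -0.2 -0.2  0.7 -0.4]
clip [ 0.4673 -0.3759  0.3102] 1.420310678038025 [-0.8 -0.1 -0.5  0.6  1.1  0.  -0.2 -0.2  0.7 -0.4]
clip [ 0.4673 -0.3759  0.3102] 1.4203106780317856 [-0.8 -0.1 -0.5  0.6  1.1  0.  -0.2 -0.2  0.7 -0.4]
bottle (array([0.426, 0.542, 0.177]), np.float64(0.057026630602845164)) (array([0.488, 0.542, 0.173]), np.float64(1.4405033021910334))
[[ 0.25 -0.   -0.97]
 [ 0.97 -0.    0.25]
 [-0.   -1.    0.  ]] yaw of tool x 1.32004393684425
```

```bash
python3 -m inch '[[-1,0.045,-0.036,0,0.07],[-1,0.09,-0.072,0,0.07],[-1,0.135,-0.108,0,0.07],[-1,0.18,-0.144,0,0.07],[-1,0.225,-0.18,0,0.07],[-1,0.27,-0.216,0,0.07],[-1,0.318,-0.254,0,0.07],[-1,0.318,-0.254,0,0.07]]' && python3 - <<'E'
from h import *
c=cam("wrist");np.save("w1.npy",[c],allow_pickle=True);cv2.imwrite("pics/w1.png",c["color"][:,:,::-1])
v=[.4919,.3227,-.18]
P=np.array([[-55,50,70],[-55,-50,70],[55,-50,70],[55,50,70],[-25,0,105]])/1000
print(proj(c,placed(P,*v)).round(0).tolist(),robot.read_state()["tool_pos"])
E
```

```text
t: 1.25
tool_pos: [0.4696, 0.3238, 0.1831]
orientation: [-1.293, -1.07, 1.072]
force: [0.3, -0.5, 0.5]
opening: 0.0926
[[374.0, 152.0], [274.0, 153.0], [278.0, 254.0], [370.0, 254.0], [324.0, 190.0]] [0.46793287 0.32539629 0.18300962]
```

View pics/w1.png

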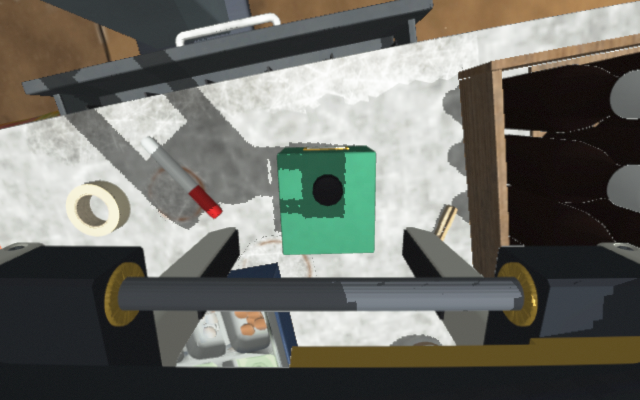

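The wrist view shows the box top corners at (377,152), (279,152), (283,254), (374,254) and the knob at (328,190), about 4 px from the prediction. I refit the box pose with those.

```bash
python3 - <<'E'
from h import *
c,=np.load("w1.npy",allow_pickle=True)
P=np.array([[-55,50,70],[-55,-50,70],[55,-50,70],[55,50,70],[-25,0,105]])/1000
A=[[377,152],[279,152],[283,254],[374,254],[328,190]]
r=least_squares(lambda v:(proj(c,placed(P,*v))-A).ravel(),[.492,.323,-.18]);v=r.x
print(v.round(4),r.fun.round(1))
T=np.mean([robot.read_state()["tool_pos"] for _ in range(5)],0);print("tcp",T)
h=placed([[.055,0,.0625]],*v)[0];d=np.array([np.cos(v[2]),np.sin(v[2]),0])
R=Ro.from_rotvec(robot.read_state()["orientation"]).as_matrix();print("yaw err",v[2]+np.pi/2-np.arctan2(R[1,0],R[0,0]))
p0=None
for th in np.arange(0,1.96,.125):
    ang=np.arctan2(.0425,.08)+th; k=h+d*(-.0906*np.cos(ang))+[0,0,.0906*np.sin(ang)]
    if p0 is None: p0=k; print("knob",k,"tcp delta",k-[0,0,.0188]-T)
    print(round(th,3),(k-p0).round(3))
E
```

```text
[ 0.4926  0.3266 -0.1791] [ 0.9  0.1 -1.   0.8 -0.8  0.2 -0.  -0.4  0.8 -0.5]
tcp [0.46793287 0.32539629 0.18300962]
yaw err 0.005474149737942691
knob [0.46795633 0.33108843 0.10500546] tcp delta [ 2.34574487e-05  5.69214159e-03 -9.68041518e-02]
0.0 [0. 0. 0.]
0.125 [ 0.006 -0.001  0.01 ]
0.25 [ 0.013 -0.002  0.018]
0.375 [ 0.021 -0.004  0.026]
0.5 [ 0.03  -0.005  0.033]
0.625 [ 0.039 -0.007  0.039]
0.75 [ 0.05  -0.009  0.043]
0.875 [ 0.06  -0.011  0.046]
1.0 [ 0.071 -0.013  0.048]
1.125 [ 0.083 -0.015  0.048]
1.25 [ 0.094 -0.017  0.047]
1.375 [ 0.104 -0.019  0.044]
1.5 [ 0.115 -0.021  0.04 ]
1.625 [ 0.125 -0.023  0.035]
1.75 [ 0.134 -0.024  0.029]
1.875 [ 0.142 -0.026  0.021]
```

```bash
python3 -m inch '[[-1,0,0.006,-0.035,0.005],[-1,0,0.006,-0.07,0.005],[-1,0,0.006,-0.097,0.005],[-1,0,0.006,-0.097,0.005],[1,0,0.006,-0.097,0.005],[1,0,0.006,-0.097,0.005],[1,0,0.006,-0.097,0.005],[1,0,0.006,-0.097,0.005]]' 10
```

```text
t: 2.3
tool_pos: [0.4683, 0.3316, 0.0866]
orientation: [-1.289, -1.076, 1.076]
force: [-0.3, -0.6, -0.2]
opening: 0.0575
```

```bash
python3 -m inch '[[1,0,0,0,0],[1,0,0,0,0],[1,0,0,0,0],[1,0,0,0,0]]' 10
```

```text
t: 2.8
tool_pos: [0.4683, 0.3316, 0.0866]
orientation: [-1.289, -1.076, 1.076]
force: [0.0, -0.2, 0.1]
opening: 0.0175
```

```bash
python3 - <<'E'
from h import *
c=cam("wrist");print(robot.read_state()["opening"],robot.read_state()["force"])
cv2.imwrite("pics/w2.png",crop(c,200,100,240,200,2.5))
b=cam("side");np.save("s2.npy",[c,b],allow_pickle=True)
print(proj(b,[.468,.331,.105]),proj(c,[[.468,.331,.105]]))
E
```

```text
0.013412663926999501 [-0.08589173  0.08953049 -0.1136924 ]
[[299.08444078 258.17813299]] [[320.6336957  228.96530619]]
```

View pics/w2.png

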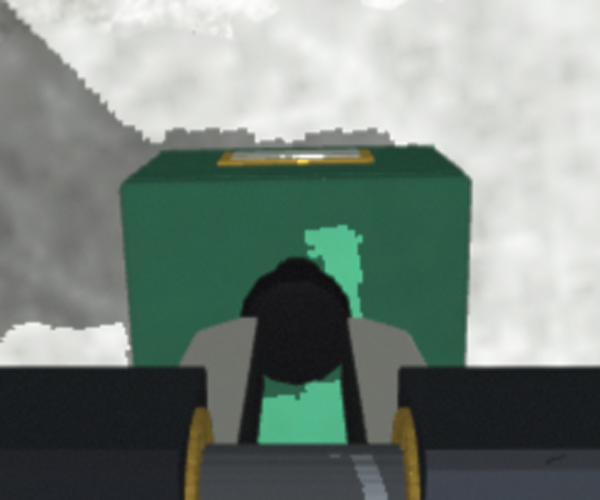

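The knob head sits between the fingers at crop (298,325), close to the predicted point. The opening is still changing, so I'll let it settle.

```bash
python3 -m inch '[[1,0,0,0,0],[1,0,0,0,0]]' 10
```

```text
t: 3.15
tool_pos: [0.4682, 0.3316, 0.0866]
orientation: [-1.289, -1.076, 1.076]
force: [-0.3, -0.1, -0.0]
opening: 0.0006
```

```bash
python3 - <<'E'
from h import *
c=cam("wrist");b=cam("side");a=cam("scene")
T=robot.read_state()["tool_pos"];g=T+[0,0,.0188]
print(T,[proj(k,[T,g]).round(1).tolist() for k in(c,b,a)])
im=np.hstack([crop(c,240,140,150,150,2.66)[:399,:399],crop(b,264,218,80,80,5)[:399,:400]])
im=np.vstack([im,np.hstack([crop(a,190,120,80,40,5),np.zeros((200,399,3),np.uint8)])])
cv2.imwrite("pics/w3.png",im)
E
```

```text
[0.46823913 0.33156818 0.08659967] [[[321.5, 219.8], [321.6, 229.4]], [[298.9, 264.5], [298.9, 258.1]], [[222.4, 156.0], [221.2, 150.9]]]
```

View pics/w3.png

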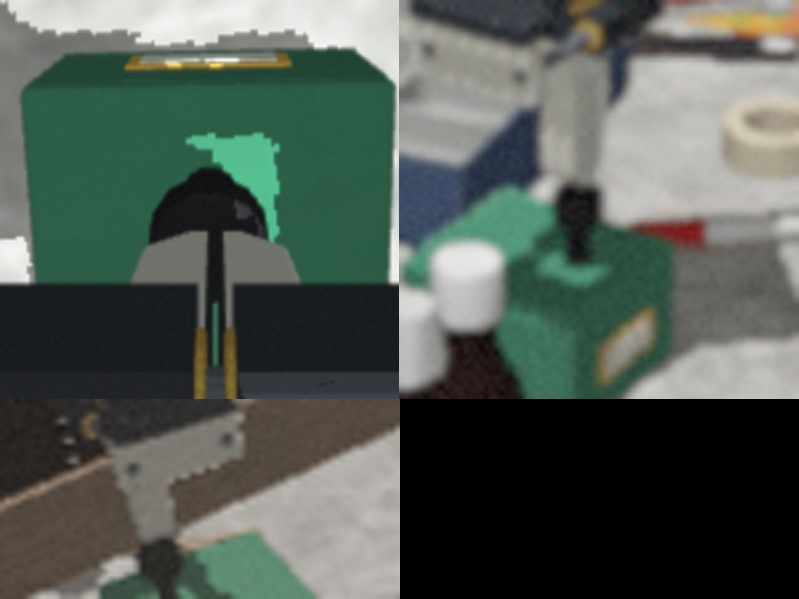

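The fingers closed fully above the knob. Wrist, side and scene views all put the visible fingertips about 25 mm short of the reported TCP, level with the top of the knob head. I'll quantify that from the images before going lower.

```bash
python3 - <<'E'
from h import *
c,=np.load("w1.npy",allow_pickle=True)
H=c["hand_eye"];M=np.linalg.inv(H);c["R"],c["t"]=M[:3,:3],M[:3,3]   # tool frame
for e in(0,-.01,-.02,-.03,-.04): print(e,proj(c,[[.0465,e,.0075],[.0465,e,-.0075],[-.0465,e,.0075],[.064,e,.0075]]).round(0).tolist())
b=cam("side");T=robot.read_state()["tool_pos"]
for z in(0,.01,.02,.03): print(z,proj(b,[T+[0,0,z]]).round(1).tolist())
print(T, robot.read_state()["q"])
E
python3 -m inch '[[-1,0,0,0.01,0],[-1,0,0,0.01,0],[-1,0,0,0.01,0],[-1,0,0,0.01,0],[-1,0,0,0.01,0],[-1,0,0,0.01,0],[-1,0,0,0,0],[-1,0,0,-0.012,0]]'
```

```text
0 [[391.0, 209.0], [389.0, 230.0], [252.0, 209.0], [417.0, 209.0]]
-0.01 [[394.0, 214.0], [393.0, 236.0], [249.0, 214.0], [421.0, 214.0]]
-0.02 [[398.0, 218.0], [396.0, 241.0], [245.0, 219.0], [426.0, 218.0]]
-0.03 [[402.0, 224.0], [400.0, 248.0], [241.0, 224.0], [432.0, 224.0]]
-0.04 [[406.0, 230.0], [405.0, 255.0], [237.0, 230.0], [438.0, 230.0]]
0 [[298.9, 264.5]]
0.01 [[298.9, 261.1]]
0.02 [[298.9, 257.7]]
0.03 [[298.9, 254.3]]
[0.46825296 0.33154705 0.08658641] [ 5.27159543e-01  1.26546933e-01  1.67284842e+00 -5.79933358e-04
  1.34256155e+00 -8.63810864e-01]
t: 4.35
tool_pos: [0.4682, 0.3315, 0.0738]
orientation: [-1.289, -1.076, 1.076]
force: [0.1, 0.4, -0.6]
opening: 0.0755
```

The finger corners in the wrist picture give tips 30 ± 5 mm behind the reported TCP, and the side view gives 27 mm. I'll grip lower by that much, watching the force.

```bash
python3 -m inch '[[-1,0,0,-0.006,0],[-1,0,0,-0.012,0],[1,0,0,-0.013,0],[1,0,0,-0.013,0],[1,0,0,-0.013,0],[1,0,0,-0.013,0],[1,0,0,-0.013,0],[1,0,0,-0.013,0]]' 10; python3 -m inch '[[1,0,0,0,0],[1,0,0,0,0],[1,0,0,0,0]]'
```

```text
t: 5.35
tool_pos: [0.4683, 0.3316, 0.0609]
orientation: [-1.289, -1.076, 1.076]
force: [-0.1, 1.1, 0.5]
opening: 0.0378
t: 5.72
tool_pos: [0.468, 0.3302, 0.0607]
orientation: [-1.291, -1.074, 1.078]
force: [-2.4, -5.6, 1.9]
opening: 0.0276
```

Gripped at 27.6 mm, which is the knob head. Now the arc.

```bash
python3 -m inch '[[1,0.006,-0.001,0.010,0],[1,0.013,-0.002,0.018,0],[1,0.021,-0.004,0.026,0],[1,0.030,-0.005,0.033,0],[1,0.039,-0.007,0.039,0],[1,0.050,-0.009,0.043,0],[1,0.060,-0.011,0.046,0],[1,0.071,-0.013,0.048,0]]'
```

```text
t: 6.72
tool_pos: [0.5398, 0.3183, 0.109]
orientation: [-1.289, -1.075, 1.077]
force: [0.3, 8.1, -5.9]
opening: 0.0276
```

```bash
python3 -m inch '[[1,0.012,-0.002,0,0],[1,0.023,-0.004,-0.001,0],[1,0.033,-0.006,-0.004,0],[1,0.044,-0.008,-0.008,0],[1,0.054,-0.010,-0.013,0],[1,0.063,-0.011,-0.019,0],[1,0.069,-0.012,-0.024,0],[1,0.069,-0.012,-0.024,0]]'
```

```text
t: 7.72
tool_pos: [0.6097, 0.3072, 0.0848]
orientation: [-1.288, -1.077, 1.075]
force: [-0.4, 7.6, -1.2]
opening: 0.0274
```

```bash
python3 -m inch '[[0,0,0,0,0],[0,0,0,0,0],[0,0,0,0,0],[0,0.005,0,0.03,0],[0,0.005,0,0.08,0],[0,0.005,0,0.13,0],[0,0.005,0,0.15,0],[0,0.005,0,0.15,0]]'; python3 - <<'E'
from h import *
print(robot.read_state()["opening"])
b=cam("side");a=cam("scene")
cv2.imwrite("pics/l1.png",np.hstack([crop(b,234,198,100,100,4),crop(a,190,90,100,100,4)]))
E
```

```text
t: 8.72
tool_pos: [0.6156, 0.3074, 0.2364]
orientation: [-1.289, -1.079, 1.073]
force: [0.5, 0.3, 0.4]
opening: 0.0467
0.04674764851230483
```

View pics/l1.png

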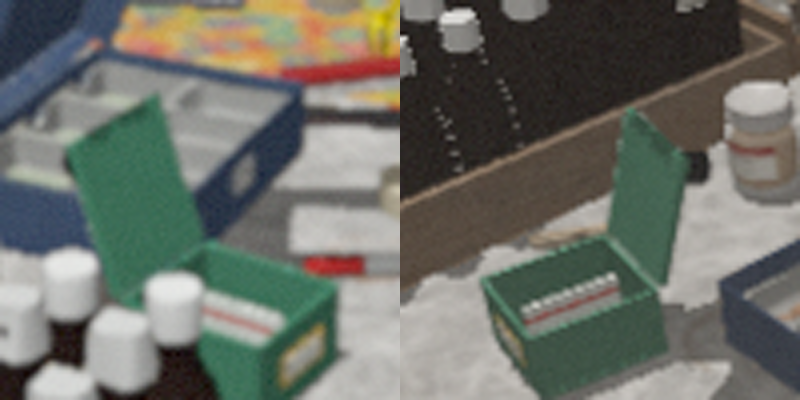

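The lid rests open on its stop, knob behind it, and I can see the white card with its red line. I'll pass over the box for a wrist view of the card.

```bash
python3 -m inch '[[-1,-0.05,0.005,0.01,0],[-1,-0.10,0.010,0.01,0],[-1,-0.15,0.015,0.01,0],[-1,-0.18,0.018,0.01,0],[-1,-0.18,0.018,0.01,0]]'; python3 - <<'E'
from h import *
c=cam("wrist");a=cam("scene");np.save("w4.npy",[c],allow_pickle=True)
cv2.imwrite("pics/w4.png",crop(c,220,140,200,150,4))
K=np.array([[-.04,.0015,.054],[-.04,-.0015,.054],[.04,-.0015,.054],[.04,.0015,.054],[-.055,.05,.062],[-.055,-.05,.062]])
print(((proj(c,placed(K,.4926,.3266,-.179))-[220,140])*4).round(0).tolist())
print(plane(a,[[435,375],[540,250],[545,270]],.12).round(3).tolist())
s=robot.read_state();print(s["tool_pos"],s["q"])
E
```

```text
t: 9.45
tool_pos: [0.4314, 0.3246, 0.2399]
orientation: [-1.286, -1.072, 1.082]
force: [-0.4, 0.9, 0.8]
opening: 0.0904
[[451.0, 195.0], [441.0, 195.0], [439.0, 430.0], [448.0, 430.0], [610.0, 154.0], [285.0, 153.0]]
[[0.351, -0.509, 0.12], [0.744, -0.517, 0.12], [0.697, -0.547, 0.12]]
[0.43347561 0.32432361 0.24043242] [ 5.47178235e-01 -4.01553479e-02  1.56158777e+00  5.89307460e-04
  1.62506670e+00 -8.44470282e-01]
```

View pics/w4.png

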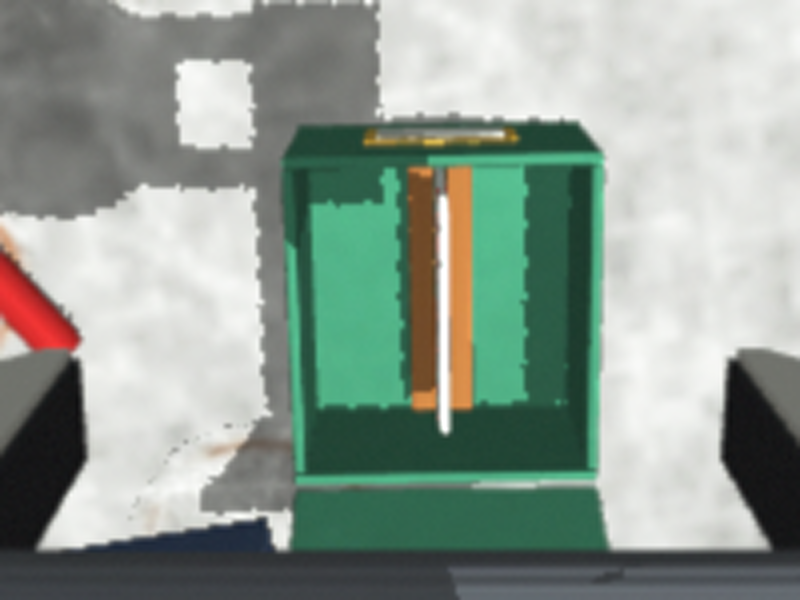

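The card's top edge runs from crop (441,195) to (445,432), within about 1 mm of the prediction. I refit it, then go to the clip.

```bash
python3 - <<'E'
from h import *
c,=np.load("w4.npy",allow_pickle=True)
K=np.array([[-.04,0,.054],[.04,0,.054],[-.055,.05,.062],[-.055,-.05,.062],[.055,-.05,.062],[.055,.05,.062]])
U=np.array([[441,195],[445,432],[605,155],[284,155],[294,483],[600,483]])/4+[220,140]
f=lambda v:(np.array([2,2,1,1,1,1])[:,None]*(proj(c,placed(K,*v))-U)).ravel()
r=least_squares(f,[.49,.326,-.18]);print(r.x.round(4),r.fun.round(1))
E
python3 -m inch '[[-1,0.003,-0.062,0,0.06],[-1,0.006,-0.124,0,0.12],[-1,0.009,-0.186,0,0.18],[-1,0.012,-0.248,0,0.24],[-1,0.015,-0.31,0,0.30],[-1,0.018,-0.372,0,0.36],[-1,0.021,-0.434,0,0.42],[-1,0.024,-0.496,0,0.49]]'
python3 -m inch '[[-1,0.003,-0.06,-0.03,0],[-1,0.006,-0.12,-0.06,0],[-1,0.01,-0.18,-0.07,0],[-1,0.01,-0.2,-0.07,0],[-1,0.01,-0.2,-0.07,0]]'
```

```text
[ 0.4929  0.3262 -0.1629] [ 0.9  0.7 -0.3 -0.5  0.2 -0.7 -0.7  0.4 -0.   0.4 -0.7 -0.5]
t: 10.55
tool_pos: [0.4573, -0.1747, 0.2395]
orientation: [-1.044, -1.43, 1.439]
force: [1.7, 0.1, -0.5]
opening: 0.0929
t: 11.18
tool_pos: [0.4657, -0.3773, 0.1669]
orientation: [-1.043, -1.426, 1.436]
force: [0.6, 0.9, 0.8]
opening: 0.0927
```

```bash
python3 - <<'E'
from h import *
c=cam("wrist");np.save("w5.npy",[c],allow_pickle=True)
cv2.imwrite("pics/w5.png",crop(c,220,130,200,150,4))
K=np.array([[18,26.5,95],[-18,26.5,95],[18,-26.5,95],[-18,-26.5,95],[-45,35,12],[-45,-35,12],[45,-35,12],[45,35,12]])/1000
print(((proj(c,placed(K,.4673,-.3759,.31))-[220,130])*4).round(0).tolist())
s=robot.read_state();print(s["tool_pos"],s["q"])
E
```

```text
[[527.0, 346.0], [530.0, 191.0], [295.0, 346.0], [292.0, 191.0], [533.0, 42.0], [284.0, 43.0], [292.0, 349.0], [526.0, 348.0]]
[ 0.46624722 -0.3758989   0.16758747] [-0.76049487  0.1392785   1.50815627 -0.00525831  1.49757322 -2.63985682]
```

View pics/w5.png

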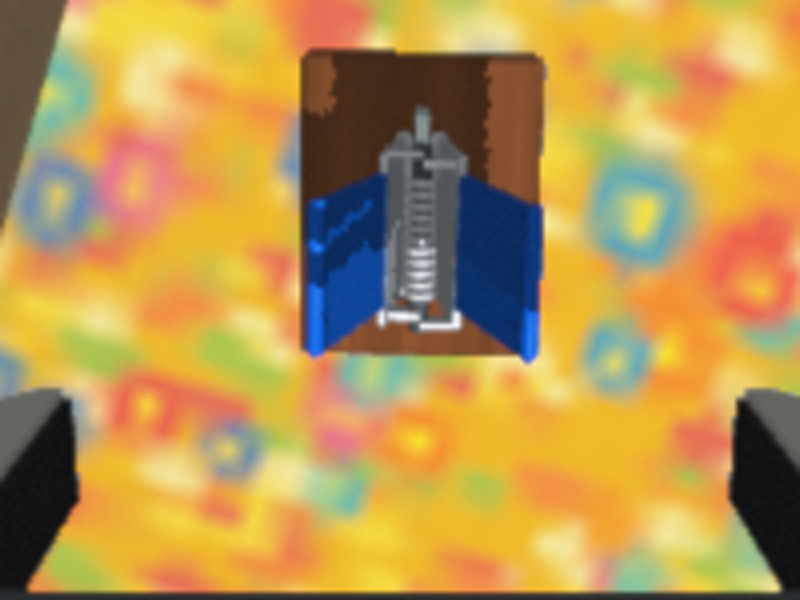

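The blue clip is upright on its stand, with paddle-top corners at crop (310,200), (317,355), (541,205), (530,360). Joint 6 is too close to its limit here, so I'll fit the yaw and choose the other gripper half-turn.

```bash
python3 - <<'E'
from h import *
c,=np.load("w5.npy",allow_pickle=True)
K=np.array([[18,26.5,95],[-18,26.5,95],[18,-26.5,95],[-18,-26.5,95],[-45,35,12],[-45,-35,12]])/1000
U=np.array([[530,360],[542,205],[316,355],[308,200],[544,55],[302,52]])/4+[220,130]
r=least_squares(lambda v:(proj(c,placed(K,*v))-U).ravel(),[.467,-.376,.31],loss="soft_l1");print(r.x.round(4),r.fun.round(1))
s=robot.read_state();R=Ro.from_rotvec(s["orientation"]).as_matrix();y=np.arctan2(R[1,0],R[0,0])
print(s["tool_pos"],"yaw",y,"turn back to flipped",r.x[2]-np.pi/2-y)
E
```

```text
[ 0.4691 -0.3723  0.2881] [ 1.8 -0.1  0.6  0.1 -2.4  0.1 -0.4  0.3  0.6  0.1 -1.  -0.4]
[ 0.46624722 -0.3758989   0.16758747] yaw 1.879754121313837 turn back to flipped -3.162464444610924
```

Clip refit: (0.469, -0.372), yaw ≈ 0.29. Staying on this side needs a turn of only -0.02, which moves joint 6 away from its limit, so there's no need to flip. Descend and squeeze.

```bash
python3 -m inch '[[-1,0.003,0.0035,-0.02,-0.02],[-1,0.003,0.0035,-0.06,-0.02],[-1,0.003,0.0035,-0.1,-0.02],[-1,0.003,0.0035,-0.13,-0.02],[-1,0.003,0.0035,-0.139,-0.02],[1,0.003,0.0035,-0.139,-0.02],[1,0.003,0.0035,-0.139,-0.02],[1,0.003,0.0035,-0.139,-0.02]]' 25; python3 -m inch '[[1,0,0,0,0],[1,0,0,0,0],[1,0,0,0,0],[1,0,0,0,0],[1,0,0,0,0],[1,0,0,0,0]]'; python3 -c "
from plant import robot;print(robot.read_state()['q'])"
```

```text
t: 12.22
tool_pos: [0.4702, -0.3732, 0.0303]
orientation: [-1.057, -1.414, 1.423]
force: [-0.1, -0.6, -0.2]
opening: 0.0672
t: 12.98
tool_pos: [0.4714, -0.3732, 0.0332]
orientation: [-1.059, -1.415, 1.422]
force: [-4.1, 7.9, 19.4]
opening: 0.0231
[-0.75217116  0.25135881  1.63470586 -0.00409095  1.25468099 -2.61076677]
```

```bash
python3 -m inch '[[1,0,0,0,0],[1,0,0,0.001,0],[1,0,0,0.002,0],[1,0,0,0.002,0]]'
```

```text
t: 13.48
tool_pos: [0.4712, -0.3732, 0.0349]
orientation: [-1.058, -1.415, 1.422]
force: [0.9, 0.3, -1.1]
opening: 0.0183
```

Opening is 18.3 mm (fully squeezed) and the force is near zero, so the clip is free. Lift, then carry it to above the box.

```bash
python3 -m inch '[[1,0,0,0.03,0],[1,0,0,0.08,0],[1,0,0.01,0.13,-0.03],[1,0,0.06,0.16,-0.1],[1,0.003,0.12,0.17,-0.17],[1,0.006,0.18,0.17,-0.24],[1,0.008,0.24,0.17,-0.31],[1,0.01,0.3,0.17,-0.38]]'; python3 -m inch '[[1,0.002,0.06,0,-0.08],[1,0.004,0.12,0,-0.08],[1,0.006,0.18,0,-0.08],[1,0.008,0.24,0,-0.08],[1,0.009,0.3,0,-0.08],[1,0.011,0.36,0,-0.08],[1,0.012,0.399,0,-0.08],[1,0.012,0.399,0,-0.08]]'
python3 - <<'E'
from h import *
s=robot.read_state();R=Ro.from_rotvec(s["orientation"]).as_matrix();print(s["tool_pos"],np.arctan2(R[1,0],R[0,0]),s["opening"],R[2].round(3))
E
```

```text
t: 14.48
tool_pos: [0.481, -0.0714, 0.2048]
orientation: [-1.252, -1.137, 1.143]
force: [0.4, 0.1, -0.9]
opening: 0.0178
t: 15.48
tool_pos: [0.4921, 0.3301, 0.204]
orientation: [-1.284, -1.079, 1.087]
force: [-0.4, -0.1, -0.3]
opening: 0.0179
[0.49205745 0.33006698 0.20398749] 1.4005551735725157 0.01793887136763906 [-0.003 -1.     0.004]
```

```bash
python3 - <<'E'
from h import *
c=cam("wrist");b=cam("side");a=cam("scene");np.save("w6.npy",[c,b,a],allow_pickle=True)
T=robot.read_state()["tool_pos"]
p=T+[0,0,.012]
print("pred pivot/tip px",[proj(k,[p,T]).round(1).tolist() for k in(c,b,a)])
im=np.vstack([np.hstack([crop(b,250,180,80,60,5),crop(a,190,80,80,60,5)]),crop(c,220,150,200,75,4)])
cv2.imwrite("pics/h1.png",im)
E
```

```text
pred pivot/tip px [[[316.8, 228.0], [317.1, 222.0]], [[291.0, 216.6], [291.0, 220.9]], [[222.0, 116.0], [222.8, 119.7]]]
```

View pics/h1.png

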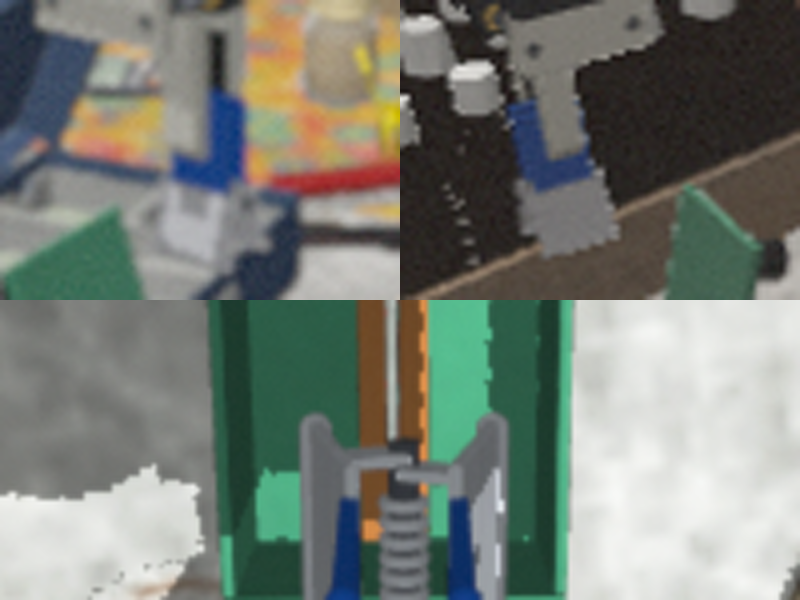

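The clip is held symmetric and untilted, jaws wide open, with the card visible between them in the wrist view. I'll fit the clip's pivot position from its corners in the side and scene views and compare it with the box.

```bash
python3 - <<'E'
from h import *
c,b,a=np.load("w6.npy",allow_pickle=True)
T=robot.read_state()["tool_pos"]
A=np.array([[-23,-13.5,-31],[23,-13.5,-31],[-18,-9.5,48]])/1000;UA=[[219.6,131],[233.6,127.4],[212.2,100.8]]
B=np.array([[23,13.5,-31],[-23,13.5,-31],[-18,9.5,48]])/1000;UB=[[283,228],[293.5,231.7],[298.6,199]]
def f(v):
    q=lambda P:placed(P,v[0],v[1],-.17)+[0,0,v[2]]
    return np.r_[(proj(a,q(A))-UA).ravel(),(proj(b,q(B))-UB).ravel()]
r=least_squares(f,[*T[:2],T[2]+.01],loss="soft_l1")
print("pivot",r.x.round(4),"minus tcp",(r.x-T).round(4),r.fun.round(1))
# wrist: jaw front top edges/coil in tool frame, z offset of pivot wrt tcp from +-y lip span and position
H=np.linalg.inv(c["hand_eye"]);w=dict(c,R=H[:3,:3],t=H[:3,3])
for dz in(.005,.012,.02):   # pivot above tcp by dz -> tool y=-dz; clip -x end = tool +z
    print(dz,((proj(w,[[0,-dz,.018],[0,-dz,.023],[-.0125,-dz+.031,.023],[.0125,-dz+.031,.023]])-[220,150])*4).round(0).tolist())
# card middle line in wrist
K=np.array([[-.04,0,.054],[0,0,.054],[.04,0,.054]])
print("card px",((proj(c,placed(K,.4929,.3262,-.168))-[220,150])*4).round(0).tolist())
E
```

```text
pivot [0.4895 0.3212 0.2164] minus tcp [-0.0034 -0.0056  0.0118] [-1.2 -0.  -0.4 -1.2  1.7  4.1 -0.3 -1.1  4.2 -0.5 -1.6  2.2]
0.005 [[406.0, 183.0], [406.0, 153.0], [338.0, 116.0], [473.0, 116.0]]
0.012 [[406.0, 194.0], [406.0, 163.0], [336.0, 124.0], [475.0, 124.0]]
0.02 [[407.0, 208.0], [407.0, 175.0], [334.0, 133.0], [478.0, 133.0]]
card px [[392.0, -23.0], [393.0, 119.0], [393.0, 253.0]]
```

The image fit puts the pivot 12 mm above the reported TCP, and the pressing depth during the squeeze gives 10–13 mm, so they agree. The pose readings have millimetre noise, so I'll measure the card line directly in the tool frame.

```bash
cat > m.py <<'E'
from h import *
import sys
s=[];cs=[]
for _ in range(4):
    s.append(robot.read_state());cs.append(robot.read_camera("wrist"))
T=np.mean([k["tool_pos"] for k in s],0);c=cs[-1]
R=Ro.from_rotvec(np.mean([k["orientation"] for k in s],0)).as_matrix()
print("tcp",T.round(4),"yaw",np.arctan2(R[1,0],R[0,0]).round(4),"z row",R[2].round(4),"f",np.mean([k["force"] for k in s],0).round(1),"open",s[-1]["opening"])
H=np.linalg.inv(c["hand_eye"]);w=dict(c,R=H[:3,:3],t=H[:3,3])
im=np.mean([k["color"] for k in cs],0);d=T[2]-.054
X=[]
for zz in np.arange(.075,-.06,-.005):
    u0,v0=proj(w,[[0,d,zz]])[0]
    if not 5<v0<395: continue
    u=np.arange(int(u0)-14,int(u0)+15);row=im[int(round(v0)),u]
    wgt=np.clip(row[:,2]-.75*row[:,0],0,None)*(row.max(1)-row.min(1)<40)*(row.min(1)>90)   # white/grey pixels
    n=(wgt>0).sum()
    if 1<=n<=8:
        uc=(u*wgt).sum()/wgt.sum();sc=proj(w,[[.01,d,zz]])[0][0]-u0
        X.append((zz,(uc-u0)/sc*10,n,int(v0)))
X=np.array(X);print(X.round(2).tolist())
if len(X)>2:
    X=X[abs(X[:,1]-np.median(X[:,1]))<2];p=np.polyfit(X[:,0]*1000,X[:,1],1);print("x_tool(mm)=",p[1],"slope rad",p[0])
E
python3 m.py
```

```text
tcp [0.4931 0.3266 0.2048] yaw 1.396 z row [-0.0028 -1.      0.0028] f [-0.7 -0.3 -0.4] open 0.018273768248676343
[[0.04, -1.44, 2.0, 142.0], [0.03, -1.01, 3.0, 146.0], [0.03, -1.05, 3.0, 151.0], [0.02, -0.93, 3.0, 155.0], [0.02, -0.61, 3.0, 160.0], [0.01, -0.77, 3.0, 164.0], [0.01, -0.75, 3.0, 169.0], [0.0, -0.55, 2.0, 173.0], [-0.0, -0.54, 2.0, 177.0], [-0.01, -0.54, 2.0, 182.0], [-0.03, 4.43, 5.0, 198.0], [-0.03, -0.08, 7.0, 203.0]]
x_tool(mm)= -0.533901035376334 slope rad -0.016410806642646405
```

Card line is 0.5 mm off the tool axis and 0.015 rad turned. I'll correct the yaw and go down in two stages.

```bash
python3 -m inch '[[1,0.0015,0,-0.02,0.015],[1,0.0015,0,-0.05,0.015],[1,0.0015,0,-0.08,0.015],[1,0.0015,0,-0.1,0.015],[1,0.0015,0,-0.105,0.015],[1,0.0015,0,-0.105,0.015]]'; python3 m.py; python3 - <<'E'
from h import *
c=cam("wrist");b=cam("side");a=cam("scene")
cv2.imwrite("pics/h2.png",np.vstack([np.hstack([crop(b,250,210,80,60,5),crop(a,190,110,80,60,5)]),crop(c,220,130,200,75,4)]))
E
```

```text
t: 16.58
tool_pos: [0.495, 0.3266, 0.1003]
orientation: [-1.28, -1.088, 1.093]
force: [0.4, 0.1, -0.4]
opening: 0.0184
tcp [0.4955 0.3269 0.1011] yaw 1.4105 z row [-0.0013 -1.      0.0013] f [-0.1  0.1 -0.5] open 0.018029974681548034
[[0.06, -1.22, 4.0, 126.0], [0.04, -1.53, 4.0, 146.0], [0.04, -1.69, 5.0, 152.0], [0.03, -1.72, 5.0, 159.0], [0.03, -1.68, 4.0, 165.0], [0.02, -1.69, 4.0, 171.0], [0.02, -1.7, 4.0, 177.0], [0.01, -1.86, 3.0, 183.0], [0.0, 1.48, 8.0, 195.0], [-0.01, -0.51, 4.0, 213.0], [-0.04, -0.66, 8.0, 246.0], [-0.05, -6.32, 7.0, 252.0]]
x_tool(mm)= -1.1926469498820436 slope rad -0.010565272714535142
```

View pics/h2.png

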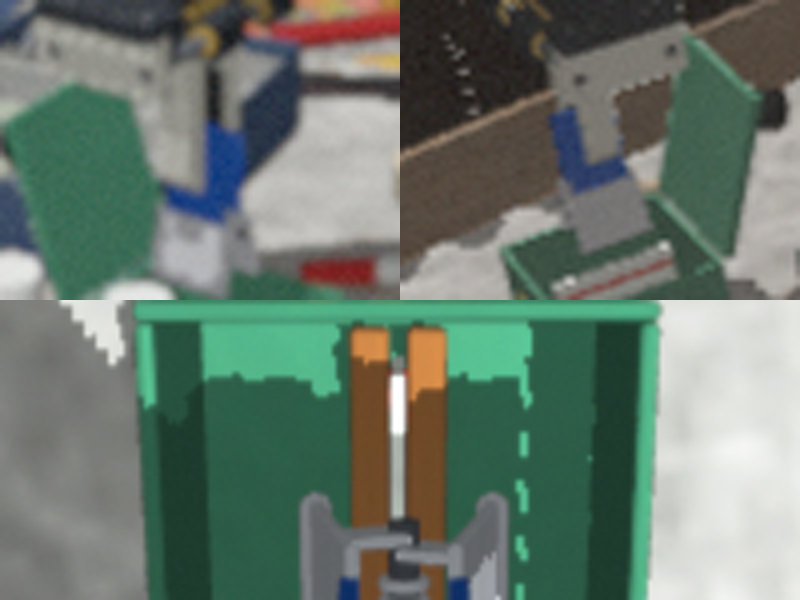

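Card line is 1.7 mm to the tool's -x side, against the clip's own -0.3 mm, and parallel. Clip centre is about 2 mm toward the robot. I'll make a quick pivot-height check from the scene corners (226,161) and (239.6,156), then the final descent.

```bash
python3 - <<'E'
from h import *
a,_=np.load("cams.npy",allow_pickle=True)
for dz in(.005,.010,.015,.020):
    P=placed(np.array([[-.025,-.0135,-.031],[.021,-.0135,-.031]]),.4955-.0007,.3269-.0039,-.16)+[0,0,.1008+dz]
    print(dz,proj(a,P).round(1).tolist())
E
python3 -m inch '[[1,0.0023,-0.0018,0,0],[1,0.0023,-0.0018,0,0],[1,0.0023,-0.0018,-0.01,0],[1,0.0023,-0.0018,-0.018,0],[1,0.0023,-0.0018,-0.026,0],[1,0.0023,-0.0018,-0.032,0],[1,0.0023,-0.0018,-0.038,0],[1,0.0023,-0.0018,-0.038,0]]'; python3 m.py
```

```text
0.005 [[226.3, 161.6], [239.9, 156.5]]
0.01 [[225.9, 160.2], [239.7, 155.2]]
0.015 [[225.6, 158.9], [239.4, 153.9]]
0.02 [[225.3, 157.6], [239.1, 152.5]]
t: 17.92
tool_pos: [0.4971, 0.3249, 0.0622]
orientation: [-1.28, -1.088, 1.093]
force: [-1.1, 1.1, -0.9]
opening: 0.0183
tcp [0.4975 0.325  0.0627] yaw 1.4106 z row [-0.0017 -1.      0.0017] f [-0.3  0.2 -1.1] open 0.018436324012660075
[[0.04, -0.25, 5.0, 151.0], [0.04, -0.23, 5.0, 159.0], [0.03, -0.25, 5.0, 166.0], [0.03, -0.21, 5.0, 173.0], [0.02, -0.26, 5.0, 181.0]]
x_tool(mm)= -0.23430466997677332 slope rad -0.00019154642570743936
```

```bash
python3 - <<'E'
from h import *
c=cam("wrist");b=cam("side");a=cam("scene")
cv2.imwrite("pics/h3.png",np.vstack([np.hstack([crop(b,250,220,80,60,5),crop(a,200,125,66,50,6)[:300,:396],])[:, :796] ,crop(c,220,130,199,75,4)]))
P=placed(np.array([[-.025,-.0135,-.031],[.021,-.0135,-.031]]),.4975-.0007,.325-.0039,-.16)
for dz in(.005,.010,.015): print(dz,((proj(a,P+[0,0,.0625+dz])-[200,125])*6+[400,0]).round(0).tolist())
E
```

```text
0.005 [[576.0, 279.0], [656.0, 248.0]]
0.01 [[575.0, 271.0], [655.0, 241.0]]
0.015 [[573.0, 264.0], [653.0, 233.0]]
```

View pics/h3.png

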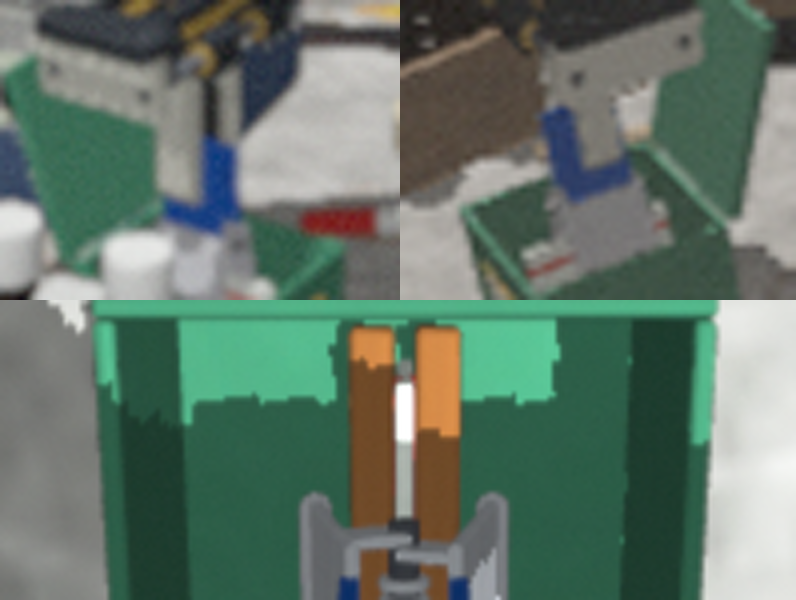

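```bash
python3 - <<'E'
from h import *
a,_=np.load("cams.npy",allow_pickle=True)
g=lambda P:((proj(a,P)-[200,125])*6+[400,0]).round(0).tolist()
bx=(.4919,.3227,-.165)
print("card ends top",g(placed([[-.04,-.0015,.054],[.04,-.0015,.054]],*bx)),"rim",g(placed([[-.055,.05,.062],[-.055,-.05,.062],[.055,-.05,.062]],*bx)))
for o in(0,.003,.006):
  print(o,"jaw bottom/mid",g(placed([[o-.023,-.0145,.042],[o+.023,-.0145,.042],[o-.023,-.012,.060],[o+.023,-.012,.060]],*bx)),"paddle top",g(placed([[o-.018,-.0095,.1205]],*bx)))
c=robot.read_camera("scene");im=c["color"]
print("rows across card left/right (red excess)")
for v in(165,167,169,171): print(v,[int(x) for x in (im[v,218:250,0].astype(int)-im[v,218:250,1])])
E
```

```text
card ends top [[524.0, 253.0], [665.0, 202.0]] rim [[456.0, 204.0], [531.0, 298.0], [729.0, 223.0]]
0 jaw bottom/mid [[569.0, 273.0], [650.0, 242.0], [561.0, 243.0], [642.0, 212.0]] paddle top [[545.0, 139.0]]
0.003 jaw bottom/mid [[574.0, 271.0], [655.0, 240.0], [566.0, 241.0], [647.0, 210.0]] paddle top [[551.0, 137.0]]
0.006 jaw bottom/mid [[580.0, 269.0], [660.0, 239.0], [571.0, 239.0], [652.0, 209.0]] paddle top [[557.0, 135.0]]
rows across card left/right (red excess)
165 [-20, -21, -20, -21, -15, -9, -5, -1, 2, 0, 0, 2, 1, 1, 0, 1, 3, 1, 1, 1, 3, 2, 2, 4, 0, -2, -5, -10, -23, -25, -23, -19]
167 [-21, -20, -11, -3, 0, 0, 0, 3, 8, 10, 16, 9, 2, 1, 1, 0, 1, 3, 0, 1, -3, -6, -12, -17, -21, -22, -19, -19, -23, -21, -21, -19]
169 [-40, -27, -9, 6, 11, 21, 43, 40, 26, 9, 2, 3, 3, 3, 0, -4, -7, -14, -17, -22, -21, -23, -22, -19, -18, -21, -20, -21, -20, -19, -20, -20]
171 [-23, -32, -36, -2, 10, 0, 0, -1, 0, -2, -4, -7, -21, -25, -23, -20, -21, -21, -20, -21, -23, -19, -20, -20, -21, -20, -19, -20, -19, -20, -20, -20]
```

The last view shows the lid open, the clip wide open astride the card, and the card midway between the jaws. The card line is within 0.3 mm of the clip's mid-plane with zero slope, and the fore-and-aft checks put the clip centred within about 2 mm. The tool force shows only the clip's weight. Handing in while holding.

```bash
python3 -m inch '[[1,0,0,0,0],[1,0,0,0,0]]'; python3 -c "
from plant import robot;print(robot.close_job())"
```

```text
t: 18.58
tool_pos: [0.4978, 0.3252, 0.0632]
orientation: [-1.281, -1.089, 1.092]
force: [0.3, 0.1, -0.3]
opening: 0.0178
the job is handed in; nothing more can be done
None
```

I opened the box lid by its knob until it rested on its stop and released it. I then squeezed the blue clip, took it off its stand, and handed in at 18.6 s with it held wide open astride the white card.

**Last checks**
- **Squeeze:** the finger opening is about 18 mm, which matches the 19 mm of a fully squeezed clip.
- **Contact:** the force on the tool is about zero, so there was no sign of anything touching the card.
- **Across the card:** the card line is within about 0.3 mm of the middle of the jaws, with no measurable skew.
- **Along the card:** the clip is centred to about 2 mm.
- **Lip depth:** the lip middles are about 1 cm below the card's top edge, give or take 3 mm. The lowest edges are about 12–15 mm below it.

**What disagreed**
- **Fingertips:** they turned out to be about 28 mm short of the reported tool position. My first grab closed above the knob without touching it; I saw this in the pictures and corrected for it.
- **Clip height:** the pivot came out 7 to 13 mm above the reported tool position, depending on the method. In the scene view the paddles also looked somewhat taller than my model, and I did not resolve that.

I did not touch the tape, marker, jar or the yellow look-alike.

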